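# Load a blank into a spring-fed magazine

## Task

Load the loose rectangular blank into the spring-fed magazine, lying flat on top of the one already there: set it on the stack in front of the retaining lip, press the stack down against the spring until the blank clears the lip, slide it back fully home against the rear wall, and let the spring hold it up under the lip. Do not ram the spring onto its bottom stop, and leave the round blank, the caliper, the clamp fork and the hex key where they are.

Things in the scene. Friction and masses are not known exactly. Their poses are not given: they have to be found in the camera images.
- magazine: Spring-fed magazine fixed to the bench, 76 mm high: base plate 104x96x8 mm (x -50 to +54), aluminium walls. Origin: underside, below the centre of the stack; +x from the open mouth to the rear wall (inner face x = +33 mm), z up. Side walls in front (x -34 to +16 mm) are 57 mm high, y 28.5 to 34.5 mm each side; the front is open, so fingers can set a blank down from above.
- lip_edge (a point): Lower front edge of the retaining lip, middle: x +20, y 0, z 70 mm in the magazine's frame, same axes. The lip, 70 mm wide and 6 mm thick, runs back from here over the rear 13 mm of a blank that is home. Side pillars beside it (x +16 mm back, 76 mm high) are 56 mm apart inside, 3 mm free each side of a blank; flared lead-ins start at x +9 mm, about 61 mm apart.
- set_down (a point): Where the middle of the underside of the new blank goes first: x -16, y 0, z 70 mm in the magazine's frame, same axes, on the loaded blank's top face. With its x axis along the magazine's it lies flat there, rear edge 4 mm in front of the lip. From here it must go down by more than 8 mm and then back by 17 mm until it meets the rear wall.
- home (a point): Where the middle of the underside of the new blank ends, held up by the spring: x +1, y 0, z 62 mm in the magazine's frame, same axes; rear edge against the rear wall, top face against the lip's underside.
- follower (a joint): Downward travel (m) of the black follower plate (60x49 mm) under the stack, vertical only, no tilt. 0 with one blank held up to the lip, about 0.008 with two; 0.009 to 0.0135 while the new blank is pressed low enough to pass under the lip; hard bottom stop at 0.014. Spring push about 6 N at 0, 10 N at 0.008, 12 N at 0.014, of which the blanks' weight takes some 4 N.
- blank: Loose rectangular blank to load: flat brass plate 64 (x) x 50 (y) x 8 (z) mm, four small dark hole marks, 150 to 280 g, lying flat on the bench. Origin: centre of its underside. Smooth: it slides on the other blank and in the magazine (friction about 0.25) more easily than under the finger pads, so closed fingertips pressed on the middle of its top drag it along.
- loaded_blank: An identical blank already in the magazine, held up under the lip by the spring: top face at z = 70 mm of the magazine. Origin: centre of its underside. With the new blank loaded it sits 8 mm lower.
- round_blank: A round brass disc, 54 mm across, 8 mm thick, lying flat on the bench; not for this magazine. Origin: centre of its underside.
- caliper: Digital caliper, 70x225x17 mm, lying flat; bystander. Origin: centre of its underside.
- fork_clamp: Metal clamp fork, 38x68x16 mm, lying flat; bystander. Origin: centre of its underside.
- hex_key: Small L-shaped hex key, 33x88x5 mm, lying flat; bystander. Origin: centre of its underside.

How it is judged:
By the outcome, as a careful person would: the job done as asked, in the order asked, and still so for the second after the job is handed in, with the robot touching nothing.
It also fails if it takes over 45 s, if anything falls off the work surface, if the arm or the gripper's body presses on something with over 40 N, if the wrist force passes 120 N, or if a joint passes its speed limit or range.

## Robot

A 6-joint arm with a two-finger parallel gripper is mounted at the origin on a cart in front of the work surface, level with it; the furniture and walls round the work are solid. World frame = base frame: x ahead of the robot, y to its left, z up, the work surface at z = 0. Lengths are in m, angles in degrees, forces in N, time in s.
With the tool pointing down it reaches from about 0.4 to 0.825 m from the base axis. Payload 7 kg.
Tool frame: the origin (TCP) lies between the finger pads; the fingertips stand 25 mm ahead of it and the grasp point (between the pads) lies 6 mm ahead of it; z points along the fingers, y is the line along which they close (so a half turn about z gives the same grasp; the last joint's range is limited). The gripper opens to 88 mm and grips with 3 to 60 N. Pads are 19 mm wide; open, the fingers measure 130 mm over their backs; the gripper's body (78 mm by 193 mm) begins 47 mm behind the grasp point.
Start: joints at [82.282, 20.546, 0.682, 0, -70.136, -16.507], TCP at [0.277, 0.616, 0.252] pointing down, gripper open.
Joint ranges: [-176.03, 176.03], [-82.01, 121.73], [-58.28, 71.71], [-173.87, 95.51], [-174.79, -0.11], [-173.66, 173.66]. Speed limits (degrees/s): [136.94, 136.94, 172.46, 180, 180, 180].

## Interface

Orientations are given as [roll, pitch, yaw] about the fixed x, y, z axes, in that order (R = Rz(yaw) Ry(pitch) Rx(roll)).
In Python, from plant import ctrl gives the robot as it stands.
- The arm moves only by the shell command python3 drive.py 'ROWS'. ROWS is a JSON list of rows, 1 to 8 of them, each of 5 numbers: dx, dy, dz in m, then a turn about the tool's z in degrees, then the finger opening in m; each row is the pose to reach, as a shift and turn from the pose commanded when the command began, along the tool's axes at that moment; what a row does not reach only later rows make up. A row lasts 1/8 s, in which the tool goes at most 0.0625 m and 10.7 degrees, less where a joint would pass 70% of its speed; a pose out of reach is approached as far as the arm can. The fingers move at their own pace and stop on an object; the grip force is fixed at half the most. Time passes only in rows, so rows that do not move let the fingers close. It prints the time, the measured TCP pose, the force, the opening and the grip force at its end.
- ctrl.get_obs(): the state, without advancing time (a new reading comes with each control period).
- ctrl.snapshot(name): name is "side" or "top" or "wrist"; returns a dict with "frame" (480x640x3 uint8, red, green, blue), "z_map" (480x640 float32, m along the optical axis (not along the pixel's ray), 0 where there is no reading), "fovy" (degrees; the focal length in pixels is half the picture's height over the tangent of half this angle, whatever the lens; pixels are square), "cx", "cy" (the principal point, pixels), "k1" (the pictures are not rectified: a ray, as slopes to the right and down, at radius r is drawn at 1 + k1 r^2 times it, then the intrinsics apply), "R" (3x3) and "t" (3): a world point X has camera coordinates R X + t; the wrist camera has in their place "T_tool_cam" (4x4, takes a point from camera to tool coordinates, whose origin is the TCP and whose axes are the flange's). Camera axes: x right, y down, z forward; pixel columns grow to the right and rows downward; lengths in m; the calibration is good to about 2 mm. A picture is of the moment at which its call begins: read the wrist's pose just before it.
- ctrl.close_job(): hands the job in; it is judged then, once.
The state is a dict: "clock": time; "joint_pos": joint angles; "qvel": joint speeds; "tau": joint torques, N m; "tool_pos": TCP position; "orientation": TCP orientation; "force": force on the tool from outside, world axes, zero at the start; "moment": the same for the moment, N m; "opening": finger opening in m; "gripper_force": force on a finger pad.
Only numpy, scipy, OpenCV 4.12 (cv2) and the standard library are available. Lean on these libraries where they do the work, as an engineer would, in place of code of your own. Each camera call takes 0.05 s, during which the arm holds its last target. There are 200 camera calls.

## Working session

There is one attempt and no reset: what is moved stays moved. The work goes in short steps, Python scripts to look and compute and a shell command to move; the robot and the scene stay as the last step left them, time stands still between calls to the robot, and variables do not carry over. Pictures are saved under pics/ and viewed, at most 10 in all, crops included, and the job is handed in when it is done.

```bash
ls; mkdir -p pics; cat > h.py <<'E'
import numpy as np,cv2
from plant import ctrl
from scipy.spatial.transform import Rotation as Ro
def snap(n,fn=None):
    o=ctrl.get_obs(); s=ctrl.snapshot(n)
    if n=='wrist':
        T=np.array(s['T_tool_cam']); Rt=Ro.from_euler('xyz',o['orientation'],degrees=True).as_matrix()
        Rwc=Rt@T[:3,:3]; c=Rt@T[:3,3]+np.array(o['tool_pos'])
    else:
        Rwc=np.array(s['R']).T; c=-Rwc@np.array(s['t'])
    s['Rwc'],s['c']=Rwc,c
    f=240/np.tan(np.radians(s['fovy'])/2)
    s['K']=np.array([[f,0,s['cx']],[0,f,s['cy']],[0,0,1]])
    if fn: cv2.imwrite('pics/'+fn,s['frame'][:,:,::-1])
    return s
def rays(s,px):
    px=np.array(px,float).reshape(-1,1,2)
    n=cv2.undistortPoints(px,s['K'],np.array([s['k1'],0,0,0],float)).reshape(-1,2)
    return np.c_[n,np.ones(len(n))]
def plane(s,px,z):
    d=rays(s,px)@s['Rwc'].T
    return s['c']+d*((z-s['c'][2])/d[:,2])[:,None]
def depth(s,px):
    r=rays(s,px); z=np.array([s['z_map'][int(round(v)),int(round(u))] for u,v in px])
    return s['c']+(r*z[:,None])@s['Rwc'].T
E
python3 - <<'E'
from h import *
for n in ['side','top','wrist']:
    s=snap(n,n+'0.png'); print(n,s['fovy'],s['k1'],s['c'],s['Rwc'][:,2])
print(ctrl.get_obs())
E
```

```text
drive.py
pics
plant.py
side 44.27745364630741 -0.15968310415909723 [0.55522962 0.5827901  0.60727205] [-0.0214243  -0.8048289  -0.59312009]
top 44.276760947151054 0.046302967876269314 [ 0.34155803 -0.12005252  1.11916347] [ 0.16752469  0.00770314 -0.98583779]
wrist 62.774636213264515 0.005984122725672149 [0.3484699  0.5819917  0.38251865] [-0.26726031  0.11968435 -0.95616295]
{'clock': 0.15, 'joint_pos': array([ 8.22822723e+01,  2.05811254e+01,  6.46509927e-01, -1.44085119e-02,
       -7.01352555e+01, -1.65089889e+01]), 'qvel': array([-0.02230142, -0.04285733,  0.00582973,  0.19370388,  0.07344829,
        0.11234291]), 'tau': array([-4.44182779e-04, -5.83277428e+01,  2.93293476e+01,  7.00119406e+00,
        8.81951448e-03, -1.07423693e-04]), 'tool_pos': array([0.27684819, 0.61525203, 0.25085375]), 'orientation': array([ 1.79929160e+02, -6.86830257e-03, -2.42316166e+01]), 'force': array([-0.03066084,  0.24097626,  0.64027567]), 'moment': array([0.02354016, 0.04767763, 0.01200743]), 'gripper_force': 0.0, 'opening': 0.08791280070840408}
```

View pics/top0.png

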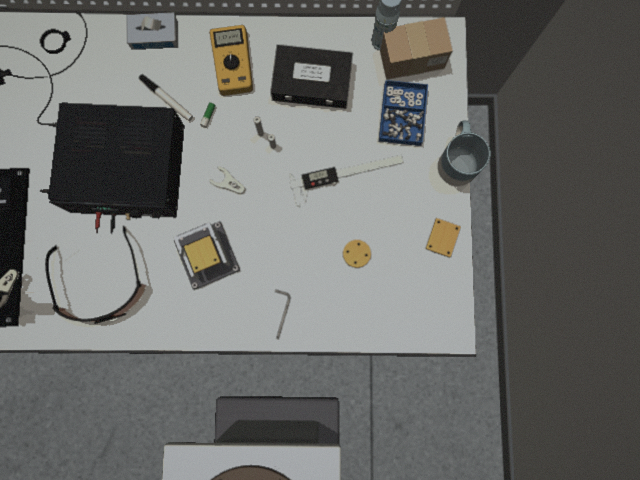

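View pics/side0.png

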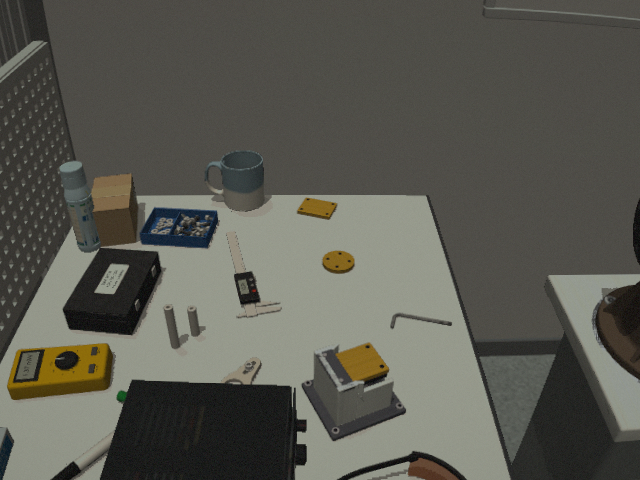

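The top view shows the blank at about (443,237), the disc at (357,254), and the magazine at (205,253). The side view shows the magazine's lip on the far side from the robot, at about (335,365), with its mouth facing the cart.

```bash
python3 - <<'E'
from h import *
def brass(s):
    h=cv2.cvtColor(s['frame'],cv2.COLOR_RGB2HSV)
    m=cv2.inRange(h,(12,120,90),(28,255,255)); m=cv2.morphologyEx(m,cv2.MORPH_CLOSE,np.ones((5,5)))
    return cv2.findContours(m,cv2.RETR_EXTERNAL,cv2.CHAIN_APPROX_NONE)[0]
for n in ['top','side']:
    s=snap(n)
    for c in brass(s):
        a=cv2.contourArea(c)
        if a<250: continue
        ctr=c.reshape(-1,2).mean(0)
        for z in (0.008,0.07):
            P=plane(s,c.reshape(-1,2),z)
            r=cv2.minAreaRect((P[:,:2]*1000).astype(np.float32))
            print(n,ctr.round(),a,z,np.round(r[0],1),np.round(r[1],1),round(r[2],1),'depthz',depth(s,[ctr])[0].round(4))
    im=cv2.resize(s['frame'][215:300,160:255] if n=='top' else s['frame'][330:440,290:415],None,fx=6,fy=6,interpolation=cv2.INTER_CUBIC)
    if n=='top': im=cv2.resize(im,(640,int(640*85/95)))
    else: im=cv2.resize(im,(640,563))
    cv2.imwrite(f'pics/{n}crop.png',im[:,:,::-1])
a=cv2.imread('pics/topcrop.png'); b=cv2.imread('pics/sidecrop.png')
w=np.hstack([cv2.resize(a,(400,358)),cv2.resize(b,(400,358))]); cv2.imwrite('pics/crops.png',w)
E
```

```text
top [356. 253.] 507.0 0.008 [ 501.3 -190.6] [48.1 47.5] 0.1 depthz [ 0.5009 -0.1904  0.0115]
top [356. 253.] 507.0 0.07 [ 492.4 -186.7] [45.4 44.9] 0.1 depthz [ 0.5009 -0.1904  0.0115]
top [202. 254.] 757.0 0.008 [498.  103.6] [56. 53.] 23.6 depthz [0.489  0.0914 0.0686]
top [202. 254.] 757.0 0.07 [489.2  91.2] [52.9 50.1] 23.6 depthz [0.489  0.0914 0.0686]
top [443. 237.] 743.5 0.008 [ 534.1 -354.5] [47.1 61.7] 70.5 depthz [ 0.5338 -0.3543  0.0093]
top [443. 237.] 743.5 0.07 [ 523.4 -341.4] [44.4 58.3] 70.5 depthz [ 0.5338 -0.3543  0.0093]
top [231.  57.] 2019.0 0.008 [896.   61.6] [132.6  71.2] 8.7 depthz [0.8819 0.057  0.0373]
top [231.  57.] 2019.0 0.07 [865.   51.5] [125.2  67.2] 8.7 depthz [0.8819 0.057  0.0373]
side [361. 362.] 1135.0 0.008 [479.2  35.4] [54.3 55.9] 23.9 depthz [0.4875 0.0949 0.0719]
side [361. 362.] 1135.0 0.07 [487.1  92. ] [48.7 50.1] 23.9 depthz [0.4875 0.0949 0.0719]
side [ 58. 365.] 3379.0 0.008 [896.8  46.7] [134.3  74. ] 8.8 depthz [0.8836 0.0687 0.0311]
side [ 58. 365.] 3379.0 0.07 [861.5 102.2] [120.4  66.4] 8.8 depthz [0.8836 0.0687 0.0311]
side [338. 260.] 451.5 0.008 [ 501.2 -188.9] [51.6 50. ] 88.6 depthz [ 0.5009 -0.1907  0.0067]
side [338. 260.] 451.5 0.07 [ 506.8 -109. ] [46.3 44.9] 88.6 depthz [ 0.5009 -0.1907  0.0067]
side [317. 207.] 438.5 0.008 [ 533.6 -353.5] [50.5 63.1] 70.6 depthz [ 0.5333 -0.3528  0.0081]
side [317. 207.] 438.5 0.07 [ 535.8 -256.6] [45.3 56.6] 70.6 depthz [ 0.5333 -0.3528  0.0081]
```

View pics/crops.png

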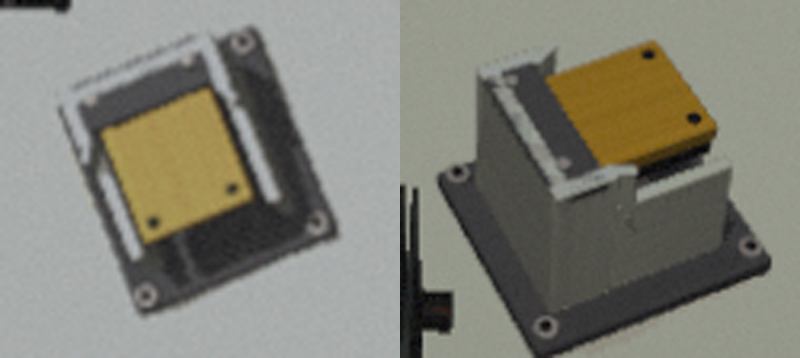

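```bash
cat >> h.py <<'E'
def to(p,yaw):
    "shift in tool axes and turn about tool z, to TCP p (m) with tool pointing down at yaw"
    o=ctrl.get_obs(); Rt=Ro.from_euler('xyz',o['orientation'],degrees=True).as_matrix()
    d=Rt.T@(np.array(p)-o['tool_pos']); y=o['orientation'][2]
    print('shift',d.round(4),'turn',round(-((yaw-y+180)%360-180),2),'| pos',np.round(o['tool_pos'],4),'ori',np.round(o['orientation'],2),'F',np.round(o['force'],2),'open',round(o['opening'],4),'t',o['clock'])
E
python3 -c "
from h import *
to([.5339,-.354,.20],-19.5)"
```

```text
shift [0.6322 0.7785 0.0518] turn -4.73 | pos [0.2769 0.6154 0.2511] ori [179.96  -0.   -24.23] F [ 0.39 -0.14  0.12] open 0.0877 t 0.25
```

```bash
R='[0.632,0.778,0.05,-4.7,0.088]'; python3 drive.py '[[0.632,0.778,0.05,-4.7,0.088],[0.632,0.778,0.05,-4.7,0.088],[0.632,0.778,0.05,-4.7,0.088],[0.632,0.778,0.05,-4.7,0.088],[0.632,0.778,0.05,-4.7,0.088],[0.632,0.778,0.05,-4.7,0.088],[0.632,0.778,0.05,-4.7,0.088],[0.632,0.778,0.05,-4.7,0.088]]'; python3 -c "
from h import *
to([.5339,-.354,.20],-19.5)"
```

```text
clock: 1.25
tool_pos: [0.4052, 0.1311, 0.227]
orientation: [-179.9, -0.0, -19.5]
force: [1.5, 0.2, 0.6]
opening: 0.0876
gripper_force: 0.0
shift [0.2831 0.4144 0.0267] turn 0.02 | pos [0.4052 0.1311 0.227 ] ori [-1.7994e+02 -4.0000e-02 -1.9480e+01] F [1.53 0.24 0.55] open 0.0876 t 1.25
```

```bash
python3 drive.py '[[0.28,0.41,0.026,0,0.075],[0.28,0.41,0.026,0,0.075],[0.28,0.41,0.026,0,0.075],[0.28,0.41,0.026,0,0.075],[0.28,0.41,0.026,0,0.075],[0.28,0.41,0.026,0,0.075],[0.28,0.41,0.026,0,0.075],[0.28,0.41,0.026,0,0.075]]'; python3 drive.py '[[0,0,0,0,0.075],[0,0,0,0,0.075],[0,0,0,0,0.075]]'; python3 - <<'E'
from h import *
s=snap('wrist','w1.png')
h=cv2.cvtColor(s['frame'],cv2.COLOR_RGB2HSV)
m=cv2.inRange(h,(12,110,80),(28,255,255)); m=cv2.morphologyEx(m,cv2.MORPH_CLOSE,np.ones((9,9)))
for c in cv2.findContours(m,0,1)[0]:
    if cv2.contourArea(c)<2000: continue
    P=plane(s,c.reshape(-1,2),.008); print(cv2.boundingRect(c),cv2.minAreaRect((P[:,:2]*1000).astype(np.float32)))
to([.5339,-.354,.10],-19.5)
E
```

```text
clock: 2.25
tool_pos: [0.5322, -0.3494, 0.2004]
orientation: [-180.0, -0.0, -19.5]
force: [1.6, 0.5, -0.0]
opening: 0.0752
gripper_force: 0.0
clock: 2.62
tool_pos: [0.5319, -0.3462, 0.201]
orientation: [-180.0, -0.0, -19.5]
force: [-0.5, -0.2, -0.3]
opening: 0.0749
gripper_force: 0.0
(303, 171, 59, 73) ((533.2120361328125, -354.8037109375), (49.19395446777344, 62.24372100830078), 70.49400329589844)
shift [0.0043 0.0068 0.1013] turn 0.05 | pos [ 0.5321 -0.3461  0.2013] ori [-1.7999e+02 -4.0000e-02 -1.9450e+01] F [ 0.12 -0.55 -0.04] open 0.0748 t 2.675
```

View pics/w1.png

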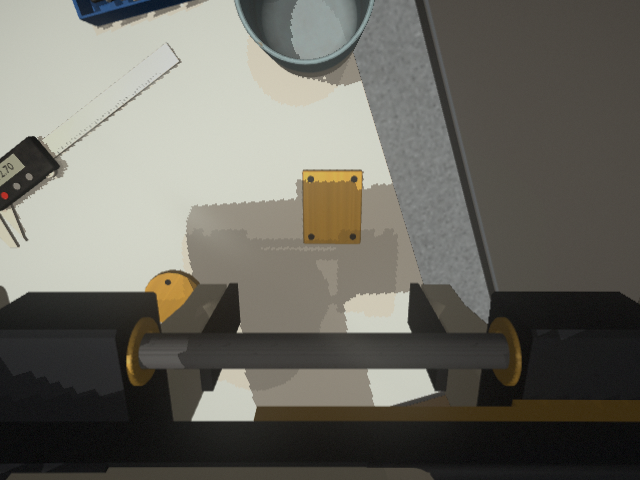

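```bash
python3 drive.py '[[0.004,0.0075,0.06,0,0.07],[0.004,0.0075,0.11,0,0.07],[0.004,0.0075,0.14,0,0.07],[0.004,0.0075,0.152,0,0.07],[0.004,0.0075,0.152,0,0.07],[0.004,0.0075,0.152,0,0.07]]'; python3 -c "
from h import *
to([.5334,-.3545,.0275],-19.5)"
```

```text
clock: 3.42
tool_pos: [0.5344, -0.3557, 0.0505]
orientation: [180.0, -0.2, -19.5]
force: [-0.3, 0.1, 1.3]
opening: 0.07
gripper_force: 0.0
shift [-0.0014 -0.0008  0.023 ] turn 0.01 | pos [ 0.5344 -0.3557  0.0505] ori [ 1.7999e+02 -1.6000e-01 -1.9490e+01] F [-0.25  0.13  1.32] open 0.07 t 3.425
```

```bash
python3 drive.py '[[0,0,0.012,0,0.07],[0,0,0.022,0,0.07],[0,0,0.0225,0,0.07],[0,0,0.0225,0,0.045],[0,0,0.0225,0,0.045],[0,0,0.0225,0,0.045],[0,0,0.0225,0,0.045],[0,0,0.0225,0,0.045]]'
```

```text
clock: 4.42
tool_pos: [0.5332, -0.3555, 0.0261]
orientation: [-180.0, 0.0, -19.5]
force: [0.4, -0.3, -0.6]
opening: 0.0495
gripper_force: 30.0
```

```bash
python3 drive.py '[[0,0,-0.03,0,0.045],[0,0,-0.08,0,0.045],[0,0,-0.13,0,0.045],[0,0,-0.16,0,0.045],[0,0,-0.165,0,0.045],[0,0,-0.165,0,0.045]]';  python3 -c "
from h import *
to([.424,.063,.195],23.7)"
```

```text
clock: 5.18
tool_pos: [0.5326, -0.3551, 0.1901]
orientation: [-180.0, 0.1, -19.5]
force: [-0.7, -0.7, -2.6]
opening: 0.0494
gripper_force: 30.0
shift [-0.2422 -0.3577 -0.0044] turn -43.24 | pos [ 0.5326 -0.3551  0.1901] ori [-1.7997e+02  7.0000e-02 -1.9540e+01] F [-0.66 -0.66 -2.63] open 0.0494 t 5.175
```

```bash
python3 drive.py '[[-0.03,-0.045,-0.004,-6,0.045],[-0.065,-0.095,-0.004,-12,0.045],[-0.1,-0.145,-0.004,-18,0.045],[-0.135,-0.195,-0.004,-24,0.045],[-0.17,-0.245,-0.004,-30,0.045],[-0.205,-0.3,-0.004,-36,0.045],[-0.23,-0.34,-0.004,-41,0.045],[-0.242,-0.357,-0.004,-43.2,0.045]]'; python3 drive.py '[[0,0,0,0,0.045],[0,0,0,0,0.045],[0,0,0,0,0.045],[0,0,0,0,0.045]]';  python3 - <<'E'
from h import *
s=snap('wrist','w2.png')
h=cv2.cvtColor(s['frame'],cv2.COLOR_RGB2HSV)
m=cv2.inRange(h,(12,110,70),(28,255,255)); m=cv2.morphologyEx(m,cv2.MORPH_CLOSE,np.ones((9,9)))
for c in cv2.findContours(m,0,1)[0]:
    if cv2.contourArea(c)<800: continue
    P=plane(s,c.reshape(-1,2),.07); print(cv2.boundingRect(c),cv2.minAreaRect((P[:,:2]*1000).astype(np.float32)))
    P=plane(s,c.reshape(-1,2),ctrl.get_obs()['tool_pos'][2]-.018); Rt=Ro.from_euler('xyz',ctrl.get_obs()['orientation'],degrees=True).as_matrix(); q=(P-ctrl.get_obs()['tool_pos'])@Rt
    print('  if held, tool frame', cv2.minAreaRect((q[:,:2]*1000).astype(np.float32)))
to([.4786,.0873,.195],23.7)
E
```

```text
clock: 6.18
tool_pos: [0.4229, 0.0636, 0.1937]
orientation: [-180.0, 0.1, 23.9]
force: [0.1, 0.0, -2.0]
opening: 0.0492
gripper_force: 30.0
clock: 6.68
tool_pos: [0.4245, 0.0611, 0.1949]
orientation: [180.0, 0.0, 23.6]
force: [-0.7, -0.4, -3.5]
opening: 0.0492
gripper_force: 30.0
(263, 235, 122, 98) ((390.63232421875, 46.182106018066406), (74.75482177734375, 83.67849731445312), 23.5507869720459)
  if held, tool frame ((11.089569091796875, 0.3161582946777344), (43.58747100830078, 48.79059982299805), 0.04794551432132721)
(595, 218, 45, 60) ((495.5028381347656, -128.11956787109375), (42.47053527832031, 29.40947914123535), 36.686100006103516)
  if held, tool frame ((26.437585830688477, 117.92640686035156), (17.147859573364258, 24.76336097717285), 76.91292572021484)
(278, 86, 81, 85) ((487.3343811035156, 92.03553771972656), (51.00323486328125, 49.36070251464844), 23.546899795532227)
  if held, tool frame ((73.46163177490234, -1.6116571426391602), (29.73858070373535, 28.780855178833008), 0.051762912422418594)
shift [ 0.06   -0.0023 -0.    ] turn -0.1 | pos [0.4245 0.0612 0.195 ] ori [1.80e+02 2.00e-02 2.36e+01] F [ 0.21 -0.77 -2.49] open 0.0492 t 6.725
```

View pics/w2.png

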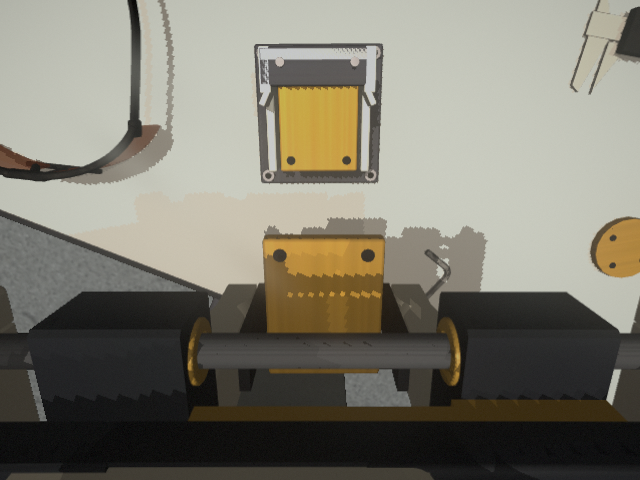

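```bash
python3 drive.py '[[0.03,-0.001,0.01,0,0.045],[0.05,-0.002,0.04,0,0.045],[0.0585,-0.0025,0.07,0,0.045],[0.0585,-0.0025,0.085,0,0.045],[0.0585,-0.0025,0.085,0,0.045],[0.0585,-0.0025,0.085,0,0.045],[0.0585,-0.0025,0.085,0,0.045]]';  python3 - <<'E'
from h import *
to([.4775,.0874,.096],23.6)
s=snap('side','s2.png');t=snap('top')
a=cv2.resize(s['frame'][300:440,270:430],(457,400),interpolation=cv2.INTER_CUBIC);b=cv2.resize(t['frame'][200:310,150:245],(343,400),interpolation=cv2.INTER_CUBIC)
cv2.imwrite('pics/c2.png',np.hstack([a,b])[:,:,::-1])
s=snap('wrist','w3.png')
E
```

```text
clock: 7.6
tool_pos: [0.4775, 0.0878, 0.1111]
orientation: [-180.0, -0.1, 23.7]
force: [-1.1, 0.6, -3.0]
opening: 0.05
gripper_force: 30.0
shift [-0.0002  0.0003  0.0151] turn 0.07 | pos [0.4775 0.0878 0.1111] ori [-1.7999e+02 -1.1000e-01  2.3670e+01] F [-1.11  0.56 -3.  ] open 0.05 t 7.6
```

View pics/w3.png

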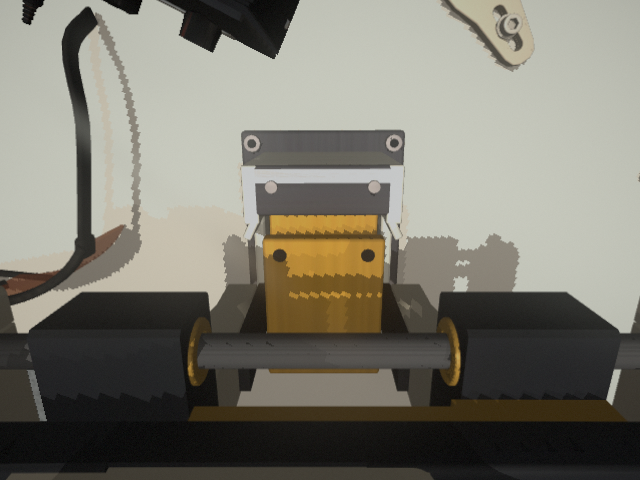

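The wrist view shows the held blank (263–384, centre 323.5) lined up with the magazine (242–404, centre 323). The lip's front edge is at about row 215 and the blank's rear edge at about row 237.

```bash
python3 - <<'E'
from h import *
s=snap('wrist');o=ctrl.get_obs(); Rt=Ro.from_euler('xyz',o['orientation'],degrees=True).as_matrix()
g=s['frame'][:,300:350].astype(int).mean(1); 
for r in range(205,245): print(r,g[r].round().astype(int),end=' ')
for px,z in (([323,214],.076),([323,236],o['tool_pos'][2]-.0181),([243,200],.076),([403,200],.076),([264,250],o['tool_pos'][2]-.0181),([383,250],o['tool_pos'][2]-.0181)):
    print(px,((plane(s,[px],z)[0]-o['tool_pos'])@Rt*1000).round(1))
E
```

```text
205 [91 86 82] 206 [91 86 82] 207 [90 85 82] 208 [90 84 81] 209 [90 84 80] 210 [90 83 80] 211 [88 83 79] 212 [89 83 79] 213 [83 77 73] 214 [82 72 59] 215 [160 123  57] 216 [195 149  61] 217 [200 153  62] 218 [201 154  62] 219 [201 153  62] 220 [201 153  62] 221 [201 153  62] 222 [201 153  62] 223 [201 153  62] 224 [201 153  62] 225 [201 152  62] 226 [198 150  61] 227 [196 147  60] 228 [193 144  58] 229 [189 142  57] 230 [180 134  55] 231 [164 123  51] 232 [147 110  46] 233 [129  97  42] 234 [104  78  35] 235 [89 68 31] 236 [90 68 31] 237 [91 69 32] 238 [110  82  35] 239 [149 111  46] 240 [171 127  52] 241 [185 138  55] 242 [197 148  59] 243 [200 150  60] 244 [200 150  60] [323, 214] [37.4  0.  34.7]
[323, 236] [32.4  0.1 18.1]
[243, 200] [ 43.6 -34.4  34.7]
[403, 200] [43.6 34.5 34.7]
[264, 250] [ 26.6 -23.7  18.1]
[383, 250] [26.5 24.2 18.1]
```

```bash
python3 drive.py '[[-0.0005,0,0.008,0,0.045],[-0.0005,0,0.013,0,0.045],[-0.0005,0,0.0145,0,0.045],[-0.0005,0,0.0145,0,0.045]]'
```

```text
clock: 8.3
tool_pos: [0.4766, 0.0873, 0.0956]
orientation: [180.0, 0.0, 23.7]
force: [-1.3, 0.2, 0.2]
opening: 0.0497
gripper_force: 30.0
```

```bash
python3 drive.py '[[0,0,0,0,0.062],[0,0,0,0,0.062],[0,0,0,0,0.062],[0,0,-0.02,0,0.062],[0,0,-0.05,0,0.062],[0,0,-0.05,0,0.0],[0,0,-0.05,0,0.0],[0,0,-0.05,0,0.0]]';python3 drive.py '[[0,0,0,0,0],[0,0,0,0,0]]'; python3 - <<'E'
from h import *
o=ctrl.get_obs(); s=snap('wrist','w4.png'); Rt=Ro.from_euler('xyz',o['orientation'],degrees=True).as_matrix()
to([.4766,.0873,.106],23.6)
h=cv2.cvtColor(s['frame'],cv2.COLOR_RGB2HSV)
m=cv2.inRange(h,(12,110,70),(28,255,255)); m=cv2.morphologyEx(m,cv2.MORPH_CLOSE,np.ones((5,5)))
for c in cv2.findContours(m,0,1)[0]:
    if cv2.contourArea(c)<800: continue
    P=plane(s,c.reshape(-1,2),.078); q=(P-o['tool_pos'])@Rt*1000
    print(cv2.boundingRect(c),q[:,:2].min(0),q[:,:2].max(0))
E
```

```text
clock: 9.3
tool_pos: [0.4761, 0.0871, 0.1449]
orientation: [180.0, 0.1, 23.7]
force: [-1.4, 0.3, 0.4]
opening: 0.0371
gripper_force: 0.0
clock: 9.55
tool_pos: [0.4764, 0.0873, 0.1453]
orientation: [180.0, 0.0, 23.7]
force: [-0.4, 0.5, -0.3]
opening: 0.0176
gripper_force: 0.0
shift [0.0001 0.0001 0.0394] turn 0.08 | pos [0.4765 0.0873 0.1454] ori [1.7999e+02 3.0000e-02 2.3680e+01] F [ 0.13  0.89 -0.18] open 0.0134 t 9.6
(277, 197, 94, 122) [-31.10264921 -24.37307347] [38.34735232 24.75417414]
```

View pics/w4.png

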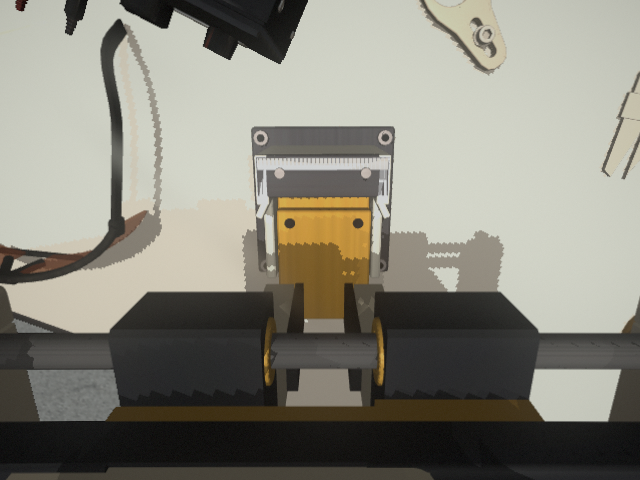

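The blank lies flat and square on the stack (columns 278–370), with its rear edge at row ~210, just ahead of the lip edge at row ~197. Now I'll close the fingers and press down.

```bash
python3 drive.py '[[0,0,0,0,0],[0,0,0.015,0,0],[0,0,0.03,0,0],[0,0,0.037,0,0],[0,0,0.037,0,0],[0,0,0.037,0,0]]';python3 drive.py '[[0,0,0.003,0,0],[0,0,0.006,0,0],[0,0,0.008,0,0],[0,0,0.008,0,0]]'
```

```text
clock: 10.35
tool_pos: [0.4769, 0.0875, 0.1091]
orientation: [180.0, -0.0, 23.7]
force: [0.3, -0.6, 0.7]
opening: 0.0006
gripper_force: 0.0
clock: 10.85
tool_pos: [0.4767, 0.0875, 0.1007]
orientation: [180.0, -0.0, 23.7]
force: [0.1, -0.1, 1.3]
opening: 0.0004
gripper_force: 0.9
```

```bash
python3 drive.py '[[0,0,0.002,0,0],[0,0,0.004,0,0],[0,0,0.0045,0,0],[0,0,0.0045,0,0]]';python3 drive.py '[[0,0,0.002,0,0],[0,0,0.004,0,0],[0,0,0.0045,0,0],[0,0,0.0045,0,0]]'; python3 - <<'E'
from h import *
o=ctrl.get_obs();print(o['tool_pos'],o['force'])
s=snap('side');w=snap('wrist')
for i in range(3): ctrl.snapshot('wrist'); print(ctrl.get_obs()['force'].round(2),ctrl.get_obs()['tool_pos'].round(4))
a=cv2.resize(s['frame'][320:420,290:410],(480,400),interpolation=cv2.INTER_CUBIC);b=w['frame'][100:400,220:430]
cv2.imwrite('pics/c3.png',np.hstack([a,cv2.resize(b,(280,400))])[:,:,::-1])
E
```

```text
clock: 11.35
tool_pos: [0.4767, 0.0875, 0.0962]
orientation: [180.0, -0.0, 23.7]
force: [1.2, 0.3, 3.1]
opening: 0.0003
gripper_force: 1.8
clock: 11.85
tool_pos: [0.4767, 0.0875, 0.0917]
orientation: [180.0, -0.0, 23.7]
force: [-0.6, 0.3, 5.6]
opening: 0.0006
gripper_force: 2.7
[0.47671193 0.087458   0.09168457] [-0.5679196   0.25547873  5.58374477]
[-0.31 -0.07  6.33] [0.4767 0.0875 0.0917]
[-0.69  1.11  5.85] [0.4767 0.0875 0.0917]
[-1.84 -0.01  5.72] [0.4767 0.0874 0.0917]
```

View pics/c3.png

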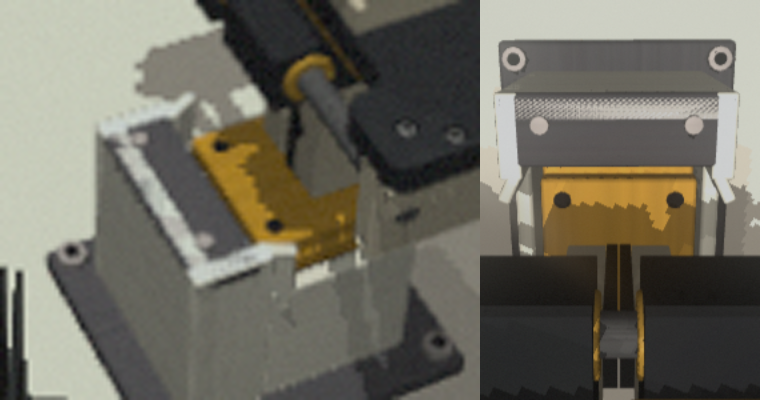

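Force rises steadily (1.3, 3.1, 5.8 N), which puts travel at about 11 mm. The crop shows the blank below the lip and square to it, so I'll slide it back.

```bash
python3 drive.py '[[0.001,0,0,0,0],[0.003,0,0,0,0],[0.005,0,0,0,0],[0.007,0,0,0,0],[0.009,0,0,0,0],[0.01,0,0,0,0],[0.01,0,0,0,0]]'; python3 - <<'E'
from h import *
to([.4767+.0183*.9165,.0875+.0183*.4,.0917],23.6)
w=snap('wrist','w5.png'); o=ctrl.get_obs(); Rt=Ro.from_euler('xyz',o['orientation'],degrees=True).as_matrix()
g=cv2.cvtColor(w['frame'],cv2.COLOR_RGB2HSV); m=cv2.inRange(g,(0,0,0),(180,255,60))[:,250:400]
for c in cv2.findContours(m,0,1)[0]:
    a=cv2.contourArea(c)
    if 15<a<300:
        M=cv2.moments(c); p=[250+M['m10']/M['m00'],M['m01']/M['m00']]; print(np.round(p),a,((plane(w,[p],o['tool_pos'][2]-.025)[0]-o['tool_pos'])@Rt*1000).round(1))
E
```

```text
clock: 12.98
tool_pos: [0.4853, 0.091, 0.0915]
orientation: [180.0, 0.1, 23.7]
force: [-0.7, -1.6, 6.5]
opening: 0.0004
gripper_force: 2.8
shift [ 0.009  -0.0002 -0.0003] turn 0.07 | pos [0.4853 0.091  0.0915] ori [1.7999e+02 7.0000e-02 2.3670e+01] F [-0.69 -1.59  6.52] open 0.0004 t 12.975
[330. 379.] 230.5 [-39.7   3.4  25. ]
[316. 377.] 258.0 [-38.5  -3.2  25. ]
[366. 251.] 76.5 [23.9 18.1 25. ]
[281. 251.] 71.0 [ 23.8 -17.5  25. ]
```

Hole marks stay at row ~250 relative to the tool, so the blank is following.

```bash
python3 drive.py '[[0.001,0,0,0,0],[0.003,0,0,0,0],[0.005,0,0,0,0],[0.007,0,0,0,0],[0.0085,0,0,0,0],[0.01,0,0,0,0],[0.011,0,0,0,0],[0.011,0,0,0,0]]'; cat > m.py <<'E'
from h import *
w=snap('wrist','w6.png'); o=ctrl.get_obs(); Rt=Ro.from_euler('xyz',o['orientation'],degrees=True).as_matrix()
print(o['force'],o['tool_pos'])
g=cv2.cvtColor(w['frame'],cv2.COLOR_RGB2HSV); m=cv2.inRange(g,(0,0,0),(180,255,60))[:,250:400]
for c in cv2.findContours(m,0,1)[0]:
    a=cv2.contourArea(c)
    if 15<a<300:
        M=cv2.moments(c); p=[250+M['m10']/M['m00'],M['m01']/M['m00']]; print(np.round(p),a,((plane(w,[p],o['tool_pos'][2]-.025)[0]-o['tool_pos'])@Rt*1000).round(1))
E
python3 m.py
```

```text
clock: 14.02
tool_pos: [0.495, 0.0952, 0.0913]
orientation: [180.0, 0.1, 23.7]
force: [-2.5, -1.9, 6.9]
opening: 0.0003
gripper_force: 2.9
[-3.14548063 -0.41842412  5.10481368] [0.49500078 0.09522243 0.09134285]
[342. 408.] 36.5 [-56.3   9.2  25.1]
[330. 379.] 223.0 [-39.7   3.3  25.1]
[317. 378.] 236.0 [-39.4  -3.   25.1]
[259.  86.] 95.5 [ 88.8 -23.8  24.8]
```

View pics/w6.png

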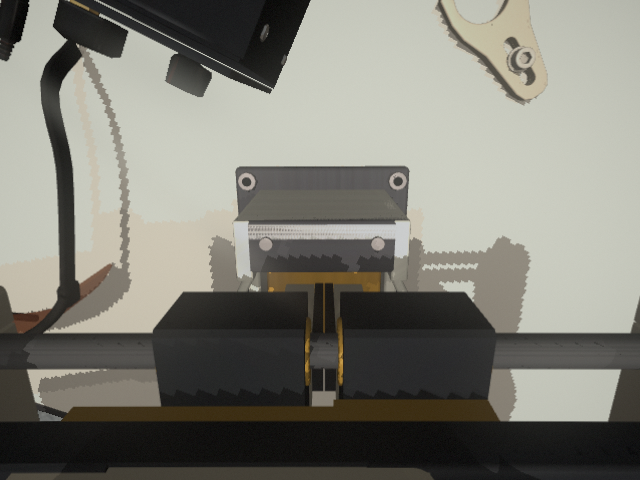

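The fingertips have gone 20 mm, the blank is under the lip, and its hole marks are hidden. The force has risen to about 3 N, so it is likely at the wall. I'll nudge a little further to make sure.

```bash
python3 drive.py '[[0.001,0,0,0,0],[0.002,0,0,0,0],[0.0025,0,0,0,0],[0.0025,0,0,0,0]]'; python3 drive.py '[[0,0,-0.003,0,0],[0,0,-0.006,0,0],[0,0,-0.012,0,0],[0,0,-0.04,0,0],[0,0,-0.09,0,0],[-0.04,0,-0.12,0,0],[-0.08,0,-0.12,0,0],[-0.08,0,-0.12,0,0]]'; python3 - <<'E'
from h import *
s=snap('side');w=snap('wrist');t=snap('top')
o=ctrl.get_obs();print(o['tool_pos'])
for n,s_ in (('side',s),('wrist',w),('top',t)):
    h=cv2.cvtColor(s_['frame'],cv2.COLOR_RGB2HSV); m=cv2.inRange(h,(12,110,70),(28,255,255)); m=cv2.morphologyEx(m,cv2.MORPH_CLOSE,np.ones((5,5)))
    for c in cv2.findContours(m,0,1)[0]:
        if cv2.contourArea(c)<300: continue
        P=plane(s_,c.reshape(-1,2),.07); r=cv2.minAreaRect((P[:,:2]*1000).astype(np.float32))
        if np.hypot(r[0][0]-488,r[0][1]-92)<40: print(n,r)
a=cv2.resize(s['frame'][320:440,290:410],(400,400),interpolation=cv2.INTER_CUBIC)
cv2.imwrite('pics/c4.png',np.hstack([a,cv2.resize(w['frame'][0:300,170:470],(400,400))])[:,:,::-1])
E
```

```text
clock: 14.58
tool_pos: [0.4972, 0.0961, 0.0913]
orientation: [180.0, 0.1, 23.7]
force: [-2.3, -1.7, 5.7]
opening: 0.0003
gripper_force: 2.9
clock: 15.58
tool_pos: [0.4229, 0.0639, 0.2125]
orientation: [-179.9, -0.1, 23.7]
force: [1.0, 0.9, 0.2]
opening: 0.0006
gripper_force: 0.0
[0.42532609 0.06503206 0.21200264]
side ((485.697509765625, 95.91996765136719), (47.92820358276367, 59.65923309326172), 24.183616638183594)
wrist ((487.6292724609375, 91.7340087890625), (50.086849212646484, 49.315670013427734), 23.655223846435547)
```

View pics/c4.png

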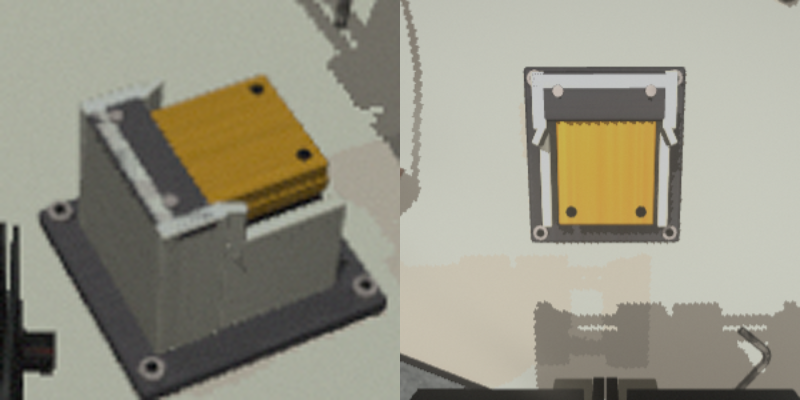

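Both blanks are flush at the front and flat under the lip. The visible brass in the wrist view (50.1 x 49.3 mm) is within 1 mm of the loaded blank's before, so the new one is home.

```bash
python3 drive.py '[[0,0,0,0,0],[0,0,0,0,0],[0,0,0,0,0]]'; python3 -c "
from plant import ctrl
print(ctrl.close_job())"
```

```text
clock: 16.1
tool_pos: [0.425, 0.0648, 0.2113]
orientation: [180.0, 0.0, 23.7]
force: [0.0, 0.4, 0.0]
opening: 0.0005
gripper_force: 0.0
the job is handed in; nothing more can be done
None
```

The blank is loaded flat on top of the first one, slid back home and held up under the lip by the spring; the press stopped about 11 mm down, short of the 14 mm bottom stop, I didn't touch the bystanders, and I handed the job in at 16.1 s (no verdict came back).

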